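# Find the thumb notch of the slide case and press its release

## Robot

A 6-joint arm with a two-finger parallel gripper is mounted at the origin on the work surface. World frame = base frame: x ahead of the robot, y to its left, z up, the work surface at z = 0. Lengths are in m, angles in rad, forces in N, time in s.
With the tool pointing down it reaches from about 0.3 to 0.875 m from the base axis. Payload 6.4 kg.
Tool frame: the origin (TCP) lies where the fingers leave the gripper's body, on its centre line; the fingertips stand 73 mm ahead of it and the grasp point (between the pads) lies 54 mm ahead of it; z points along the fingers, y is the line along which they close (so a half turn about z gives the same grasp; the last joint's range is limited). The gripper opens to 85 mm and grips with 20 to 120 N. Pads are 22 mm wide; open, the fingers measure 114 mm over their backs; the gripper's body (76 mm by 85 mm) begins 54 mm behind the grasp point. The pads swing forward as they close: fully open they stand 13 mm farther back than shut.
Start: joints at [1.136, 0.181, 1.607, -0, 1.354, -0.206], TCP at [0.13, 0.56, 0.304] pointing down, gripper open.
Joint ranges: [-2.99, 2.99], [-0.89, 2.07], [0.3, 2.58], [-1.14, 4.28], [0, 2.63], [-3.12, 3.12]. Speed limits (rad/s): [2.57, 2.57, 3.01, 3.14, 3.14, 3.14].

## Interface

Orientations are given as a unit quaternion [w, x, y, z].
In Python, from bench import ctrl gives the robot as it stands.
- The arm moves only by the tool carry_out, never from a script. Its argument "steps" is one flat list of numbers, 7 for each row, row after row: the shift along the tool's x, y, z in m, then the turn, a rotation vector about the tool's x, y, z in rad, then the opening, from 0 (shut) to 1 (fully open). In form: [dx, dy, dz, wx, wy, wz, claw, dx, dy, dz, wx, wy, wz, claw, ...]. A call has 1 to 20 rows; each row is the pose to reach, as a shift and turn from the pose commanded when the call began, along the tool's axes at that moment; what a row does not reach only later rows make up. A row lasts 1/10 s, in which the tool goes at most 50 mm and 8.59 degrees, less where a joint would pass 70% of its speed; a pose out of reach is approached as far as the arm can. A call with a gripper value outside its range is refused whole. The fingers move at their own pace and stop on an object; the grip force is fixed at half the most. Time passes only in rows, so rows that repeat a pose let the fingers close. It gives the time, the measured TCP pose, the force, the opening and the grip force at its end, in the units of the state.
- ctrl.get_obs(): the state, without advancing time (a new reading comes with each control period).
- ctrl.camera(name): name is "scene" or "top" or "wrist"; returns the picture (480x640x3 uint8, red, green, blue); there is no depth.
- ctrl.camera_params(name): a dict with "vertical_fov" (degrees; the focal length in pixels is half the picture's height over the tangent of half this angle, whatever the lens; pixels are square), "cx", "cy" (the principal point, pixels), "cam_to_world" (4x4, takes a point from camera to world coordinates); the wrist camera has in their place "hand_eye" (4x4, takes a point from camera to tool coordinates, whose origin is the TCP and whose axes are the flange's). Camera axes: x right, y down, z forward; pixel columns grow to the right and rows downward; lengths in m; the calibration is good to about 2 mm. A picture is of the moment at which its call begins: read the wrist's pose just before it. camera_params takes no time and is no camera call.
- ctrl.hand_in(): hands the job in; it is judged then, once.
The state is a dict: "time_s": time; "q": joint angles; "dq": joint speeds; "joint_efforts": joint torques, N m; "eef_pos": TCP position; "eef_rot": TCP orientation; "wrist_force": force on the tool from outside, world axes, zero at the start; "torque": the same for the moment, N m; "opening": opening from 0.0 (shut) to 1.0 (fully open); "grasp_force": force on a finger pad.
Only numpy, scipy, OpenCV 4.12 (cv2) and the standard library are available. Lean on these libraries where they do the work, as an engineer would, in place of code of your own. Each camera call takes 0.05 s, during which the arm holds its last target. There are 200 camera calls.

## Task

Let the slide case stand ajar so that its slides can air: set a fingertip down on the grey front lip near either outer end, run it along the top of the lip until you find the thumb notch, and press the release key inside the notch fully down, so that the lid lifts a little, then take the hand clear away. Only the lip and the key are to be touched: do not push or pry at the lid, pick nothing up and leave all the other things on the table where they are.

Things in the scene. Friction and masses are not known exactly. Their poses are not given: they have to be found in the camera images.
- case: flat white slide case, 200 (x) by 340 (y) by 60 mm high, fixed to the table. Origin: centre of its underside; +x points to its hinged back, +y to its left end. A grey lip runs along the whole front edge, 40 mm deep (x -100 to -60 mm), its flat top 60 mm above the table, 10 mm above the lid. The outer 78 mm of lip at each end are plain end blocks; between them, flush, lies the notched rail
- lip_mid (a point): middle of the lip's top (not of the notch), 15 mm behind its front edge, height 60 mm; axes as the case. The rail holds one thumb notch, 50 mm long, open to the top and front, with a low 3 mm wall at its back. Its middle lies up to 38 mm to either side of this point; its place is not reported: find it by touch or eye. A closed fingertip run along the line lip_left to lip_right bears on the lip only, and fits the notch
- lip_left (a point): point on the top of the lip, 5 mm in from its left (+y) outer end and 15 mm back from its front edge; height 60 mm
- lip_right (a point): point on the top of the lip, 5 mm in from its right (-y) outer end and 15 mm back from its front edge; height 60 mm
- release_key (a joint): grey key plate that is the notch's floor (33 mm deep, 46 mm long); its top is 46 mm above the table when up (14 mm below the lip's top), 38 mm when down. Value: travel down in m, 0 = up, 0.008 = fully down. It takes about 5 to 6 N to push, stops hard at 0.008, and stays where it is left
- lid (a joint): clear lid with a white rim (152 mm deep, 340 mm wide, 6 mm thick), hinged along the back of the case; opening in rad, 0 = shut. A linkage lifts it as the key goes down: 0.15 rad (front edge 23 mm up) with the key fully down, and it stays so
- jar: closed specimen jar with a screw cap, 52 mm across, 70 mm tall, beside the left end of the case; to be left alone. Origin at the centre of its underside
- dropper: small amber dropper bottle, 30 mm across, 75 mm tall, beside the right end of the case; to be left alone. Origin at the centre of its underside
- forceps: steel forceps lying flat in front of the case, 130 mm long along its own x, 18 mm wide, 6 mm high; to be left alone. Origin at the centre of its underside
- marker: marker pen lying flat behind the case, 135 mm long along its own x, 14 mm thick; to be left alone. Origin at the centre of its underside
- slide_tray: shallow open steel tray with slides in it, 260 x 190 x 22 mm high; to be left alone. Origin at the centre of its underside
- stain_dish: open glass staining dish, 90 x 75 x 70 mm high; to be left alone. Origin at the centre of its underside
- petri: closed clear petri dish, 90 mm across, 15 mm high; to be left alone. Origin at the centre of its underside

How it is judged:
By the outcome, as a careful person would: the job done as asked, in the order asked, and still so for the second after the job is handed in, with the robot touching nothing.
It also fails if it takes over 58 s, if anything falls off the work surface, if the arm or the gripper's body presses on something with over 40 N, if the wrist force passes 120 N, or if a joint passes its speed limit or range.

## Working session

There is one attempt and no reset: what is moved stays moved. The work goes in short steps, Python scripts to look and compute and a tool call to move; the robot and the scene stay as the last step left them, time stands still between calls to the robot, and variables do not carry over. Pictures are saved under pics/ and viewed, at most 10 in all, crops included, and the job is handed in when it is done.

Besides the shell and the picture viewer there is one more tool, called after "Emit:" by a JSON object that holds its "api" and its "payload", one argument or row to a line. carry_out: Moves the arm, as the interface text tells. Its arguments: {"type":"object","properties":{"steps":{"type":"array"}},"required":["steps"]}

```bash
mkdir -p pics
python3 - <<'E'
from bench import ctrl
import cv2
o=ctrl.get_obs();print(o)
for n in ("top","scene"):
    cv2.imwrite(f"pics/{n}0.png",ctrl.camera(n)[:,:,::-1]);print(ctrl.camera_params(n))
print(ctrl.camera_params("wrist"))
E
```

```text
{'time_s': 0.0, 'q': array([ 1.13567532e+00,  1.81515253e-01,  1.60800282e+00, -2.58524832e-06,
        1.35376611e+00, -2.06286467e-01]), 'dq': array([-0.00029667,  0.00070954, -0.00064071, -0.00089757, -0.00222612,
        0.00027747]), 'joint_efforts': array([-1.21075745e-04, -4.44880021e+01, -3.51331830e+01, -2.36599080e-04,
        9.11067822e-03,  1.81484796e-05]), 'eef_pos': array([0.1302308 , 0.55962961, 0.30300104]), 'eef_rot': array([-2.65417205e-04,  1.14167468e-01,  9.93461159e-01, -8.03042384e-04]), 'wrist_force': array([-0.92625311, -0.24853361, -1.14407922]), 'torque': array([-0.01548023, -0.05000387,  0.0212689 ]), 'grasp_force': 0.0, 'opening': 0.9988938863076545}
{'vertical_fov': 54.08553117751672, 'cx': 324.3553150138977, 'cy': 243.26608907426973, 'cam_to_world': array([[ 0.0183271 , -0.98761746,  0.15580713,  0.41809466],
       [-0.99959973, -0.02145814, -0.0184373 , -0.01220058],
       [ 0.02155233, -0.15540687, -0.98761541,  1.16606306],
       [ 0.        ,  0.        ,  0.        ,  1.        ]])}
{'vertical_fov': 46.39228555725556, 'cx': 311.6238108995793, 'cy': 238.28346688659414, 'cam_to_world': array([[ 0.63022806,  0.4643865 , -0.62222004,  1.39489799],
       [ 0.77636823, -0.36861184,  0.5112511 , -0.69781146],
       [ 0.00806043, -0.80527666, -0.59284444,  0.86285237],
       [ 0.        ,  0.        ,  0.        ,  1.        ]])}
{'vertical_fov': 63.27127421580016, 'cx': 317.00477463261933, 'cy': 235.04223202723674, 'hand_eye': array([[-7.38778415e-05, -9.62058281e-01, -2.72844019e-01,
         6.94397801e-02],
       [ 9.99999983e-01, -2.52831531e-05, -1.81620156e-04,
         1.95386701e-04],
       [ 1.67830818e-04, -2.72844028e-01,  9.62058267e-01,
        -7.00619860e-02],
       [ 0.00000000e+00,  0.00000000e+00,  0.00000000e+00,
         1.00000000e+00]])}
```

View pics/top0.png

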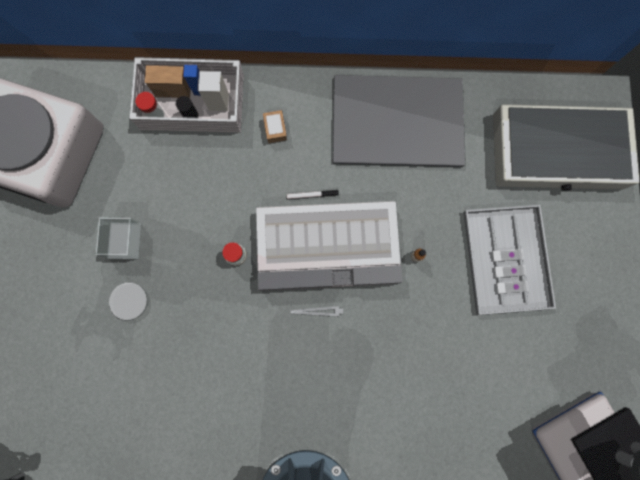

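View pics/scene0.png

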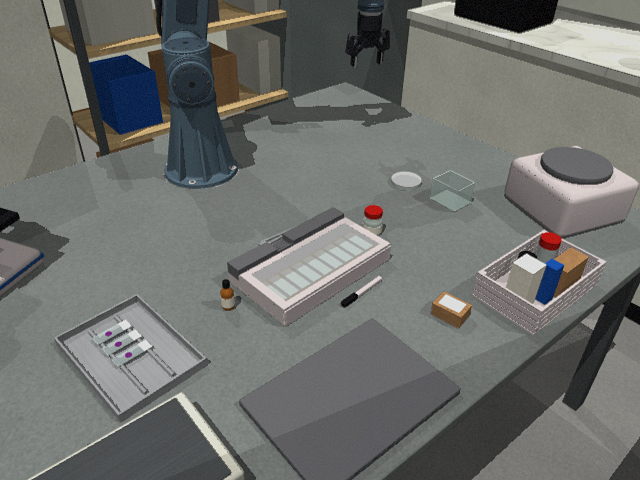

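The top view shows the case at about (257–400, 203–290), with the lip along its lower edge. There is a dark notch-like mark near (343, 276). The jar is at (233, 253) and the dropper at (419, 255). I'll zoom in.

Run:
```python
import cv2
i=cv2.imread("pics/top0.png")[195:305,245:410]
i=cv2.convertScaleAbs(cv2.resize(i,None,fx=4.8,fy=4.8,interpolation=cv2.INTER_CUBIC),alpha=1.6)
cv2.imwrite("pics/top0c.png",i)
```

```text
(no output)
```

View pics/top0c.png

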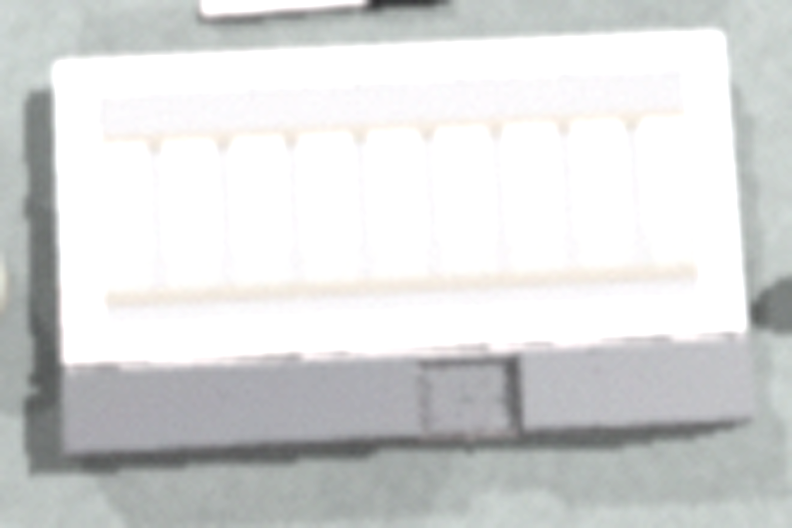

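The lip spans crop x 66–750. Its corners are (66,366), (66,452), (750,418) and (745,335). The notch runs from about 420 to 520, right of the middle. Next I'll turn these into world positions.

```bash
cat > h.py <<'E'
from bench import ctrl
import numpy as np
from scipy.spatial.transform import Rotation as R
def px(n,u,v,z,T=None):
    p=ctrl.camera_params(n); f=240/np.tan(np.radians(p["vertical_fov"])/2)
    T=p["cam_to_world"] if T is None else T
    d=T[:3,:3]@np.array([(u-p["cx"])/f,(v-p["cy"])/f,1]); o=T[:3,3]
    return o+d*(z-o[2])/d[2]
def pose():
    o=ctrl.get_obs(); q=o["eef_rot"]; return o["eef_pos"],R.from_quat([q[1],q[2],q[3],q[0]]),o
E
python3 - <<'E'
from h import *
c=lambda x,y,z:px("top",245+(x+.5)/4.8-.5,195+(y+.5)/4.8-.5,z)
bl,fl,fr,br=[c(*k,.06) for k in((66,366),(66,452),(750,418),(745,335))]
print(bl,fl,fr,br,np.linalg.norm(fl-fr),np.linalg.norm(fl-bl))
ey=fl-fr; ey/=np.linalg.norm(ey); ex=np.array([ey[1],-ey[0],0])
# case front-lip centre
mid=(fl+fr+bl+br)/4 - .005*ex
print("ex",ex,"yaw",np.arctan2(ex[1],ex[0]),"lip_mid",mid)
print("left",mid+.165*ey,"right",mid-.165*ey)
for k in((420,397,.06),(520,397,.046),(520,397,.06),(420,397,.046)):print((c(*k)-mid)@ey)
p,r,o=pose();print(p,r.as_matrix())
for n,u,v,z in(("jar",233,253,.07),("drop",419,255,.075)):
    w=px("top",u,v,z);print(n,w,(w-mid)@ex,(w-mid)@ey)
# target tool: z down, y along +-ey
for s in(1,-1):
    M=np.column_stack([np.cross(s*ey,[0,0,-1]),s*ey,[0,0,-1]])
    print(s,(r.inv()*R.from_matrix(M)).as_rotvec())
for off in(.15,-.15):
    t=mid+off*ey+[0,0,.2-.06];print(off,t,r.inv().apply(t-p))
E
```

```text
[0.52350866 0.12125359 0.06      ] [0.4814955  0.11956838 0.06      ] [ 0.50473358 -0.21507434  0.06      ] [ 0.5457183  -0.21288231  0.06      ] 0.3354485951234361 0.04204694827453411
ex [0.99759763 0.06927465 0.        ] yaw 0.06933017820587295 lip_mid [ 0.50887602 -0.04713004  0.06      ]
left [0.49744571 0.11747356 0.06      ] right [ 0.52030634 -0.21173365  0.06      ]
-0.005653427571249452
-0.055967660201594195
-0.05475395286704404
-0.0062456447047699185
[0.1302426 0.5596795 0.3030797] [[-9.73941758e-01  2.26797240e-01 -6.81220006e-04]
 [ 2.26798002e-01  9.73940801e-01 -1.40786906e-03]
 [ 3.44167140e-04 -1.52568181e-03 -9.99998777e-01]]
jar [0.56327753 0.18095376 0.07      ] 0.07007123774836725 0.2237672134010719
drop [ 0.56713687 -0.25557433  0.075     ] 0.043680980374576434 -0.21197952168333192
1 [-0.00146306 -0.00056903 -0.29811862]
-1 [-8.15058868e-04  2.09563692e-03  2.84347318e+00]
0.15 [0.49848483 0.1025096  0.2       ] [-0.46236717 -0.36158283  0.10347235]
-0.15 [ 0.51926722 -0.19676969  0.2       ] [-0.55048396 -0.64834975  0.10387954]
```

The sizes check out: 335 mm against 340, and 42 mm against 40. The notch middle is about 30 mm to the right of lip_mid. I'll move above the left end with the fingers shut.

Emit:
{"api": "carry_out", "payload": {
  "steps": [-0.02,-0.015,0.005,0,0,-0.02,0,-0.06,-0.045,0.013,0,0,-0.06,0,-0.1,-0.08,0.022,0,0,-0.09,0,-0.14,-0.11,0.031,0,0,-0.12,0,-0.18,-0.14,0.04,0,0,-0.15,0,-0.22,-0.17,0.049,0,0,-0.18,0,-0.26,-0.2,0.058,0,0,-0.21,0,-0.3,-0.235,0.067,0,0,-0.24,0,-0.34,-0.265,0.076,0,0,-0.27,0,-0.38,-0.3,0.085,0,0,-0.298,0,-0.42,-0.33,0.094,0,0,-0.298,0,-0.45,-0.352,0.1,0,0,-0.298,0,-0.462,-0.362,0.103,0,0,-0.298,0,-0.462,-0.362,0.103,0,0,-0.298,0,-0.462,-0.362,0.103,0,0,-0.298,0,-0.462,-0.362,0.103,0,0,-0.298,0]
}}

```text
time_s: 1.7
eef_pos: [0.4974, 0.1036, 0.2008]
eef_rot: [-0.0, -0.035, 0.999, 0.0]
wrist_force: [0.4, -0.3, 0.2]
opening: 0.001
grasp_force: 0.0
```

Run:
```python
from h import *
import cv2
p,r,o=pose();print(p,r.as_matrix().round(4),o["wrist_force"],o["opening"],o["time_s"])
cv2.imwrite("pics/w1.png",ctrl.camera("wrist")[:,:,::-1])
```

```text
[0.49744461 0.10357927 0.20077251] [[-9.975e-01 -7.020e-02 -8.000e-04]
 [-7.020e-02  9.975e-01  3.000e-04]
 [ 7.000e-04  3.000e-04 -1.000e+00]] [ 0.41161206 -0.32332391  0.18824096] 0.0013900293971355819 1.7
```

View pics/w1.png

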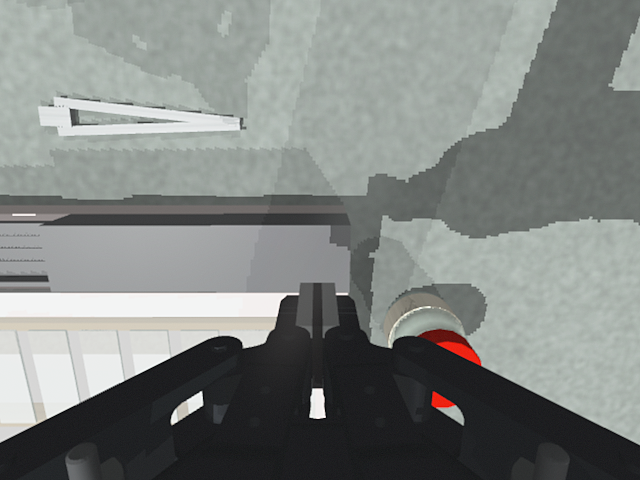

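The wrist view shows the top of the lip between rows 226 and 292. Its left end is at column 350, and the notch edge is at about column 48. The fingertips are at (318, 285). I'll turn these into case coordinates.

Run:
```python
from h import *
p,r,o=pose()
T=np.eye(4);T[:3,:3]=r.as_matrix();T[:3,3]=p
T=T@ctrl.camera_params("wrist")["hand_eye"]
w=lambda u,v,z=.06:px("wrist",u,v,z,T)
P={k:w(*v) for k,v in dict(fl=(350,225),bl=(349,292),f2=(60,227),b2=(60,292.5),notch_f=(48,230),notch_b=(48,285)).items()}
for k,v in P.items(): print(k,v,r.inv().apply(v-p))
print("tip in tool of picture check", np.linalg.inv(ctrl.camera_params("wrist")["hand_eye"])@[0,0,.073,1])
```

```text
fl [0.48079766 0.12131229 0.06      ] [0.01537335 0.01867785 0.1409402 ]
bl [0.52127014 0.12452467 0.06      ] [-0.02522492  0.0190246   0.1409286 ]
f2 [ 0.49340204 -0.04049572  0.06      ] [ 0.01422514 -0.14361627  0.14090412]
b2 [ 0.53357311 -0.04482222  0.06      ] [-0.02554019 -0.15076831  0.14089111]
notch_f [ 0.49563369 -0.04740009  0.06      ] [ 0.01248656 -0.15066098  0.14090206]
notch_b [ 0.52926699 -0.05129898  0.06      ] [-0.02078751 -0.15692487  0.14089112]
tip in tool of picture check [-2.59704415e-04  2.77097024e-02  1.56556888e-01  1.00000000e+00]
```

The tool x line is already 15 mm behind the front edge. I'll go 8 mm further out and descend to just above the lip.

Emit:
{"api": "carry_out", "payload": {
  "steps": [0,0.004,0.015,0,0,0,0,0,0.008,0.035,0,0,0,0,0,0.008,0.052,0,0,0,0,0,0.008,0.06,0,0,0,0,0,0.008,0.062,0,0,0,0,0,0.008,0.064,0,0,0,0,0,0.008,0.065,0,0,0,0,0,0.008,0.066,0,0,0,0,0,0.008,0.067,0,0,0,0,0,0.008,0.0675,0,0,0,0,0,0.008,0.0675,0,0,0,0]
}}

```text
time_s: 2.85
eef_pos: [0.4977, 0.1106, 0.1334]
eef_rot: [0.0, -0.035, 0.999, -0.0]
wrist_force: [-0.3, 0.4, 0.4]
opening: 0.002
grasp_force: 0.0
```

Emit:
{"api": "carry_out", "payload": {
  "steps": [0,0,0.0005,0,0,0,0,0,0,0.001,0,0,0,0,0,0,0.0015,0,0,0,0,0,0,0.0015,0,0,0,0]
}}

```text
time_s: 3.25
eef_pos: [0.4978, 0.1106, 0.1327]
eef_rot: [-0.0, -0.035, 0.999, -0.0]
wrist_force: [-3.4, -0.3, 8.6]
opening: 0.0
grasp_force: 4.0
```

Contact with the lip is at 8.6 N. I'll slide right along it now.

Emit:
{"api": "carry_out", "payload": {
  "steps": [0,-0.004,0,0,0,0,0,0,-0.012,0,0,0,0,0,0,-0.02,0,0,0,0,0,0,-0.028,0,0,0,0,0,0,-0.036,0,0,0,0,0,0,-0.044,0,0,0,0,0,0,-0.052,0,0,0,0,0,0,-0.06,0,0,0,0,0,0,-0.068,0,0,0,0,0,0,-0.076,0,0,0,0,0,0,-0.084,0,0,0,0,0,0,-0.092,0,0,0,0,0,0,-0.1,0,0,0,0,0]
}}

```text
time_s: 4.55
eef_pos: [0.5052, 0.0111, 0.1327]
eef_rot: [0.001, -0.034, 0.999, 0.001]
wrist_force: [-0.9, 6.0, 6.3]
opening: 0.004
grasp_force: 3.2
```

Emit:
{"api": "carry_out", "payload": {
  "steps": [0,-0.006,0,0,0,0,0,0,-0.012,0,0,0,0,0,0,-0.018,0,0,0,0,0,0,-0.024,0,0,0,0,0,0,-0.03,0,0,0,0,0,0,-0.036,0,0,0,0,0,0,-0.042,0,0,0,0,0,0,-0.048,0,0,0,0,0,0,-0.054,0,0,0,0,0,0,-0.06,0,0,0,0,0]
}}

```text
time_s: 5.55
eef_pos: [0.5093, -0.0485, 0.1326]
eef_rot: [0.001, -0.034, 0.999, 0.001]
wrist_force: [-0.2, 5.5, 7.6]
opening: -0.001
grasp_force: 3.6
```

Emit:
{"api": "carry_out", "payload": {
  "steps": [0,-0.005,0,0,0,0,0,0,-0.01,0,0,0,0,0]
}}

```text
time_s: 5.75
eef_pos: [0.5099, -0.0587, 0.1325]
eef_rot: [0.001, -0.035, 0.999, 0.0]
wrist_force: [-0.3, 0.8, 1.6]
opening: 0.0
grasp_force: 0.8
```

Emit:
{"api": "carry_out", "payload": {
  "steps": [0,-0.005,0,0,0,0,0,0,-0.01,0,0,0,0,0]
}}

```text
time_s: 5.95
eef_pos: [0.51, -0.0694, 0.1317]
eef_rot: [-0.0, -0.035, 0.999, -0.0]
wrist_force: [0.3, 0.1, 0.3]
opening: 0.005
grasp_force: 0.0
```

The tip dropped off the left notch edge at y ≈ -0.058, which agrees with both images. The notch centre is at about y = -0.076. I'll centre there and lower toward the key.

Emit:
{"api": "carry_out", "payload": {
  "steps": [0,-0.004,0,0,0,0,0,0,-0.007,0,0,0,0,0,0,-0.007,0,0,0,0,0,0,-0.007,0.003,0,0,0,0,0,-0.007,0.006,0,0,0,0,0,-0.007,0.009,0,0,0,0,0,-0.007,0.011,0,0,0,0,0,-0.007,0.011,0,0,0,0]
}}

```text
time_s: 6.75
eef_pos: [0.5104, -0.0757, 0.1204]
eef_rot: [-0.0, -0.035, 0.999, 0.0]
wrist_force: [0.4, 0.3, 0.1]
opening: -0.001
grasp_force: 0.0
```

Run:
```python
from h import *
import cv2
p,r,o=pose();print(p,o["wrist_force"],o["time_s"])
cv2.imwrite("pics/w2.png",ctrl.camera("wrist")[:,:,::-1])
```

```text
[ 0.51036501 -0.07568442  0.12041455] [0.4342094  0.33489034 0.1394075 ] 6.75
```

View pics/w2.png

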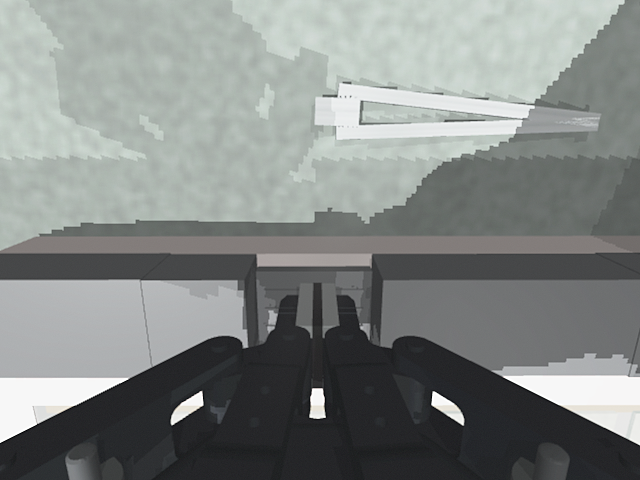

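The fingertip (about 318, 290) is inside the notch, which spans columns 257–372, and is well centred with no contact. Next is the press on the key.

Emit:
{"api": "carry_out", "payload": {
  "steps": [0,0,0.0015,0,0,0,0,0,0,0.003,0,0,0,0,0,0,0.0045,0,0,0,0,0,0,0.006,0,0,0,0,0,0,0.0075,0,0,0,0,0,0,0.009,0,0,0,0,0,0,0.0095,0,0,0,0,0,0,0.01,0,0,0,0,0,0,0.01,0,0,0,0]
}}

```text
time_s: 7.7
eef_pos: [0.5108, -0.0759, 0.1111]
eef_rot: [0.0, -0.035, 0.999, -0.0]
wrist_force: [-1.3, 0.0, 5.6]
opening: 0.001
grasp_force: 2.3
```

Emit:
{"api": "carry_out", "payload": {
  "steps": [0,0,0.0005,0,0,0,0,0,0,0.001,0,0,0,0,0,0,0.0015,0,0,0,0,0,0,0.002,0,0,0,0,0,0,0.002,0,0,0,0,0,0,0.002,0,0,0,0]
}}

```text
time_s: 8.3
eef_pos: [0.5109, -0.076, 0.1105]
eef_rot: [0.0, -0.035, 0.999, -0.0]
wrist_force: [-6.7, 1.9, 19.0]
opening: 0.001
grasp_force: 9.6
```

The key is on its hard stop: 19 N at z = 0.1105. I'll lift straight out and retreat upward.

Emit:
{"api": "carry_out", "payload": {
  "steps": [0,0,-0.002,0,0,0,0,0,0,-0.005,0,0,0,0,0,0,-0.012,0,0,0,0,0,0,-0.024,0,0,0,0,0,0,-0.04,0,0,0,0,0,0,-0.065,0,0,0,0,0,0,-0.09,0,0,0,0,0.01,0,-0.115,0,0,0,0,0.03,0,-0.14,0,0,0,0,0.055,0,-0.165,0,0,0,0,0.08,0,-0.19,0,0,0,0,0.1,0,-0.2,0,0,0,0,0.1,0,-0.2,0,0,0,0,0.1,0,-0.2,0,0,0,0]
}}

```text
time_s: 9.7
eef_pos: [0.4112, -0.0829, 0.3095]
eef_rot: [0.001, -0.034, 0.999, -0.0]
wrist_force: [1.1, -0.4, -0.5]
opening: 0.0
grasp_force: 0.0
```

Run:
```python
from h import *
import cv2
p,r,o=pose();print(p,o["wrist_force"],o["time_s"])
w=ctrl.camera("wrist")[:,:,::-1]; s=ctrl.camera("scene")[150:340,190:430,::-1]
cv2.imwrite("pics/w3.png",np.hstack([cv2.resize(w,(400,300)),cv2.resize(s,(400,300),interpolation=cv2.INTER_CUBIC)]))
```

```text
[ 0.41115628 -0.08290467  0.30945006] [ 1.10819479 -0.36834894 -0.51257185] 9.7
```

View pics/w3.png

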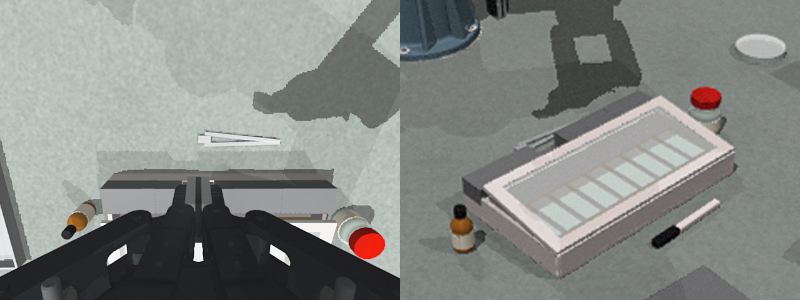

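In the scene half of the picture, the lid stands ajar with its front edge lifted near (490,185). The jar, dropper, forceps and marker are where they were, and the hand is clear.

```bash
python3 -c "
from bench import ctrl
print(ctrl.hand_in())"
```

```text
the job is handed in; nothing more can be done
None
```

The slide case is standing ajar: I slid the fingertip along the lip from its left end to the notch, pressed the release key down to its hard stop, took the hand clear, and handed the job in at about 10 s.

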